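# Draw the drip tray out from under the egg table with the pull hook

## Task

Take the pull hook from its rest, hook the brass ring on the front of the drip tray under the egg table, and gently draw the tray out along its runners until it is firmly up against its rubber stop; the ring is only spot-welded, so never put more than about 20 newtons on it. Then unhook, leave the tray drawn out, and lay the hook back in its rest as it was. Touch the tray only with the hook, and leave everything else on the bench where it is.

Things in the scene. Friction and masses are not known exactly. Their poses are not given: they have to be found in the camera images.
- pull_hook: Pull hook, 160 g: orange handle 120 x 22 (wide) x 26 mm (tall), a black 32 mm square collar at each end, then an 8 mm steel rod on the handle's axis with a bill turned down. Origin: middle of the handle, on its axis (grip here, across the 22 mm). +x runs to the bill, z up. The bill's bend is 138 mm ahead. It starts in the rest, level, bill down, its axis 78 mm above the table.
- hook_tip (a point): Centre of the ball end (radius 4 mm) of the hook's bill, at (133, 0, -36) mm in the hook's frame. The bill leans 5 mm back towards the handle, so a pull keeps the ring in it.
- tool_rest: Grey tool rest, fixed (place and yaw differ every time). Origin on the table, under the middle of the lying hook's handle; +x is the way the bill points. Base plate 200 x 80 x 6 mm with two upright yokes 8 mm thick, open upwards, their flared cheeks rising about 20 mm above the slot floors.
- rest_place (a point): Where the hook's origin lies when the hook is in its rest, 78 mm above the table; +x the way the bill must point. The rear yoke, 47 mm behind this point, carries the handle (slot 26 mm wide, floor 65 mm up); the front yoke, 88 mm ahead, carries the rod (slot 12 mm wide, floor 74 mm up).
- table_grader: Egg roll-off table, fixed (place and yaw differ every time): sloping deck 450 (x) x 350 mm (y) with eggs on black rods, on four legs. Origin on the table under its centre; own -x is the front, out of which the tray comes. Front edge of deck and runners 225 mm ahead (-x) of the origin; the deck's underside is 115 mm up there, its top about 225 mm up at the back, eggs to 270.
- drip_tray: Steel drip tray 300 (x) x 200 (y) x 28 mm, loose, 0.4 to 0.7 kg, in two C-shaped runners (3.5 mm play each side), underside 30 mm above the table. Origin: centre of the underside. It slides out towards its own -x with 2 to 6 N of friction. At the start its origin is 75 to 85 mm in front (-x) of the egg table's; it comes out some 75 to 140 mm more, until its raised rear lip meets the stop.
- ring (a point): Centre of the brass ring on the tray's front. The ring lies level, open above and below: hole 20 mm, wire 5 mm thick, 48 mm above the table, 170 mm ahead (-x) of the tray's origin and 18 mm ahead of its front face.
- stop_hanger: Hanger strips under the deck for the tray's stop; origin as the egg table's, it does not tell where the stop is. The rubber-faced stop bar is clamped somewhere else on every table, out of sight: feel for it. There the pull rises over the sliding drag by about 5 N per mm (6 mm at most). The tray is firmly against it when it presses with 4 N or more for a third of a second.
- brush: Egg brush, 170 x 34 x 30 mm, lying; loose; leave alone. Origin: centre of the underside.
- label_roll: Roll of labels, 84 mm across, 40 mm high; loose; leave alone. Origin: centre of the underside.
- candler: Black candling lamp, 56 mm across, 133 mm high, standing; loose; leave alone. Origin: centre of the underside.
- carton_half: Half-dozen pulp egg carton, 108 x 153 x 71 mm; loose; leave alone. Origin: centre of the underside.
- sanitiser: Clear bottle with blue cap, 64 mm across, 160 mm high; loose; leave alone. Origin: centre of the underside.

How it is judged:
On the way, in this order (a step that is already met when the one before it is completed fails the run):
1. the hook is lifted out of its rest (distance between pull_hook and rest_place above 0.05 m), for 0.1 s.
2. the hook's tip is down through the ring (horizontal distance between hook_tip and ring below 0.012 m and z of hook_tip in the frame of ring below -0.006 m), for 0.1 s.
3. drawn by the hook, the tray presses against its rubber stop with 4 N or more (contact force between drip_tray and stop_hanger above 4 N and horizontal distance between hook_tip and ring below 0.012 m and z of hook_tip in the frame of ring below -0.004 m), for 0.3 s.
4. the hook is out of the ring, the tray left drawn out (distance between hook_tip and ring above 0.04 m and x of drip_tray in the frame of table_grader below -0.15 m), for 0.1 s.
At the end, for the whole second after the job is handed in: The tray is at rest, drawn out (its origin at least 150 mm in front of the egg table's), and the hook lies still in its rest, within 15 mm of its place, along the rest within 0.1 rad, bill down within 0.15 rad (x of drip_tray in the frame of table_grader below -0.15 m and linear speed of each of drip_tray, pull_hook below 0.01 m/s and distance between pull_hook and rest_place below 0.015 m and angle between the x axis of pull_hook and the x axis of rest_place, either way round below 0.1 rad and angle between pull_hook's own z axis and vertical below 0.15 rad); the robot touches nothing.
It fails at once if the hook loads the tray or its ring with more than 20 N (contact force between pull_hook and drip_tray above 20 N).
It fails at once if the gripper or arm touches the tray (contact force between any of the fingers, the arm and drip_tray above 0.5 N).
It fails at once if something else on the bench is moved by more than 15 mm or tipped (distance of any of brush, label_roll, candler, carton_half, sanitiser from where it was at the start of the episode above 0.015 m or angle between any of candler, sanitiser's own z axis and vertical above 0.3 rad).
It also fails if it takes over 69 s, if anything falls off the work surface, if the arm or the gripper's body presses on something with over 40 N, if the wrist force passes 120 N, or if a joint passes its speed limit or range.

## Robot

A 6-joint arm with a two-finger parallel gripper is mounted at the origin on the work surface. World frame = base frame: x ahead of the robot, y to its left, z up, the work surface at z = 0. Lengths are in m, angles in rad, forces in N, time in s.
With the tool pointing down it reaches from about 0.35 to 0.775 m from the base axis. Payload 7.3 kg.
Tool frame: the origin (TCP) lies at the very end of the fingers, on their centre line; the grasp point (between the pads) lies 19 mm behind it (robot.hold_point_z is the distance from the TCP to the grasp point, in m); z points along the fingers, y is the direction in which the jaws open and shut (so a half turn about z gives the same grasp; the last joint's range is limited). The gripper opens to 92 mm and grips with 3 to 60 N. Pads are 19 mm wide; open, the fingers measure 130 mm over their backs; the gripper's body (75 mm by 190 mm) begins 47 mm behind the grasp point.
Start: joints at [-1.343, 0.342, 1.524, -0, 1.275, -0.146], TCP at [0.192, -0.489, 0.227] pointing down, gripper open.
Joint ranges: [-2.53, 2.53], [-0.77, 2.02], [0.04, 2.7], [-1, 4.14], [0.28, 2.66], [-3.11, 3.11]. Speed limits (rad/s): [2.57, 2.57, 3.14, 3.14, 3.14, 3.14].

## Interface

Orientations are given as [roll, pitch, yaw] about the fixed x, y, z axes, in that order (R = Rz(yaw) Ry(pitch) Rx(roll)).
In Python, from cell import monitor, viewer, robot gives the robot as it stands.
- The arm moves only by the tool move_arm, never from a script. Its argument "deltas" is a list of rows, each an object of numbers: "x", "y", "z": the shift along the tool's x, y, z in m; "wx", "wy", "wz": the turn, a rotation vector about the tool's x, y, z in degrees; "hand": the opening, from 0 (shut) to 1 (fully open). In form: [{"x": .., "y": .., "z": .., "wx": .., "wy": .., "wz": .., "hand": ..}, ...]. A call has 1 to 8 rows; each row is the pose to reach, as a shift and turn from the pose commanded when the call began, along the tool's axes at that moment; what a row does not reach only later rows make up. A row lasts 1/8 s, in which the tool goes at most 62.5 mm and 10.7 degrees, less where a joint would pass 70% of its speed; a pose out of reach is approached as far as the arm can. A call with a gripper value outside its range is refused whole. The fingers move at their own pace and stop on an object; "grip_force" is the grip in N (left out, the last holds). Time passes only in rows, so rows that repeat a pose let the fingers close. It gives the time, the measured TCP pose, the force and the opening at its end, in the units of the state.
- monitor.observe(): the state, without advancing time (a new reading comes with each control period).
- viewer.read_camera(name): name is "side" or "top" or "wrist"; returns the picture (420x560x3 uint8, red, green, blue); there is no depth.
- viewer.camera_params(name): a dict with "camera_matrix" (3x3 intrinsics, pixels), "R" (3x3) and "t" (3): a world point X has camera coordinates R X + t. Camera axes: x right, y down, z forward; pixel columns grow to the right and rows downward; lengths in m; the calibration is good to about 2 mm. A picture is of the moment at which its call begins: read the wrist's pose just before it. camera_params takes no time and is no camera call; for the wrist camera it gives the pose at the moment of the call.
- robot.hand_in(): hands the job in, once; it reports no verdict.
The state is a dict: "time": time; "qpos": joint angles; "qvel": joint speeds; "joint_efforts": joint torques, N m; "tool_pos": TCP position; "tool_rot": TCP orientation; "contact_force": force on the tool from outside, world axes, zero at the start; "torque": the same for the moment, N m; "opening": finger opening in m.
Only numpy, scipy, OpenCV 4.12 (cv2) and the standard library are available. Lean on these libraries where they do the work, as an engineer would, in place of code of your own. Each camera call takes 0.05 s, during which the arm holds its last target. There are 200 camera calls.

## Working session

There is one attempt and no reset: what is moved stays moved. The work goes in short steps, Python scripts to look and compute and a tool call to move; the robot and the scene stay as the last step left them, time stands still between calls to the robot, and variables do not carry over. Pictures are saved under pics/ and viewed, about 8 in all and at most 12, crops included, and the job is handed in when it is done.

Besides the shell and the picture viewer there is one more tool, called by a JSON object that holds its "api" and its "payload", one argument or row to a line. move_arm: Moves the arm, as the interface text tells. Its arguments: {"type":"object","properties":{"deltas":{"type":"array","items":{"type":"object","properties":{"x":{"type":"number"},"y":{"type":"number"},"z":{"type":"number"},"wx":{"type":"number"},"wy":{"type":"number"},"wz":{"type":"number"},"hand":{"type":"number"}}}},"grip_force":{"type":"number"}},"required":["deltas"]}

```bash
ls; mkdir -p pics
cat > h.py <<'E'
import numpy as np, cv2
from cell import monitor, viewer, robot
from scipy.spatial.transform import Rotation as Ro
def P(n):
    p=viewer.camera_params(n); return np.array(p["camera_matrix"]),np.array(p["R"]),np.array(p["t"])
def ray(n,uv,z,p=None):
    K,R,t=p or P(n); d=R.T@np.linalg.inv(K)@np.array([uv[0],uv[1],1.]); c=-R.T@t
    return c+d*(z-c[2])/d[2]
def proj(n,X,p=None):
    K,R,t=p or P(n); q=K@(R@np.array(X)+t); return q[:2]/q[2]
def snap(n,f):
    im=viewer.read_camera(n)[...,::-1].copy(); cv2.imwrite("pics/"+f,im); return im
E
python3 - <<'E'
from h import *
a=snap("top","raw_top.png"); b=snap("side","raw_side.png")
print(monitor.observe())
for n in("top","side","wrist"):
    K,R,t=P(n); print(n,K[0,0],(-R.T@t).round(3),R.round(2).tolist())
E
```

```text
pics
{'time': 0.1, 'qpos': array([-1.34297330e+00,  3.42644173e-01,  1.52490602e+00, -2.38017974e-07,
        1.27538416e+00, -1.46015448e-01]), 'qvel': array([ 2.13528808e-04, -2.34142484e-03, -2.12483101e-03, -1.42152098e-03,
        7.38491036e-05,  2.30670337e-03]), 'joint_efforts': array([ 1.78669936e-03, -4.32004809e+01, -2.44694656e+01,  7.19226524e-02,
        5.25641721e-02, -5.99752866e-05]), 'tool_pos': array([ 0.19165844, -0.48838852,  0.22612446]), 'tool_rot': array([-3.14026519e+00, -1.94989320e-04,  3.73838412e-01]), 'contact_force': array([-0.16576403, -0.73331029, -0.02437145]), 'torque': array([-0.04107599, -0.00200449,  0.01253597]), 'opening': 0.09154882280132338}
top 520.4712549212708 [0.459 0.016 1.512] [[0.01, -1.0, -0.01], [-1.0, -0.01, -0.05], [0.05, 0.02, -1.0]]
side 502.05144112469696 [0.832 0.341 1.39 ] [[-0.69, 0.73, -0.01], [0.69, 0.65, -0.32], [-0.23, -0.22, -0.95]]
wrist 366.9122025563149 [ 0.259 -0.463  0.384] [[0.37, -0.93, -0.0], [-0.9, -0.35, 0.26], [-0.25, -0.1, -0.96]]
```

View pics/raw_top.png

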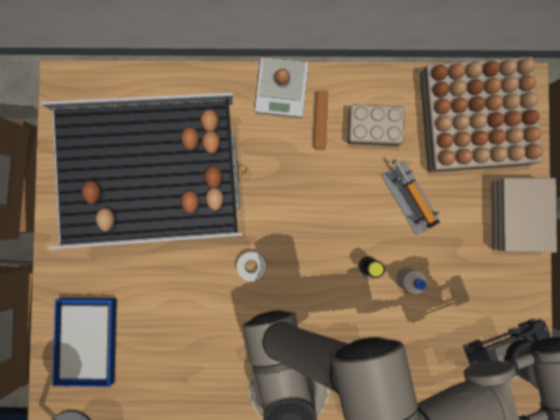

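View pics/raw_side.png

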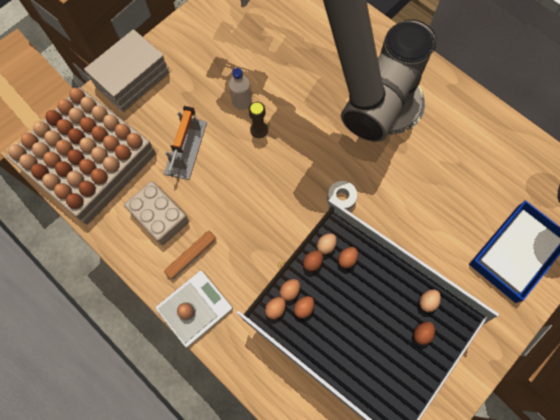

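Both views agree. The top view shows the hook at about (418,195), with its bill to the upper left. The ring is at about (243,170), the egg-table front faces image right (-y), and the label roll is at (251,266). The candler at (373,268) and the sanitiser at (415,283) are near the hook. Next I'll measure.

Run:
```python
from h import *
for n in("top","side"):
    im=cv2.imread(f"pics/raw_{n}.png"); hsv=cv2.cvtColor(im,cv2.COLOR_BGR2HSV)
    m=cv2.inRange(hsv,(8,200,140),(18,255,255)); 
    c,l,s,ce=cv2.connectedComponentsWithStats(m)
    for i in np.argsort(-s[1:,4])[:3]+1:
        print(n,"orange",s[i],ce[i])
        ys,xs=np.where(l==i); q=np.array([ray(n,(x,y),.088) for x,y in zip(xs,ys)])[:,:2]
        mu=q.mean(0); w,v=np.linalg.eigh(np.cov(q.T)); d=v[:,1]; d=d*np.sign(d[0]); print("  c",mu.round(4),"yaw",np.degrees(np.arctan2(d[1],d[0])).round(1),"ext",np.ptp((q-mu)@d).round(3))
im=cv2.imread("pics/raw_top.png")
for uv in [(243,170)]: print("ring",ray("top",uv,.048).round(4))
for nm,uv,z in [("candler",(373,268),.133),("sanit",(416,284),.15),("roll",(251,266),.04),("carton",(376,125),.07),("front L",(232,97),.13),("front R",(239,235),.13),("backL",(47,104),.2),("backR",(54,246),.2)]: print(nm,ray("top",uv,z).round(3))
a=cv2.resize(im[70:280,200:300],None,fx=4,fy=4,interpolation=cv2.INTER_CUBIC)[:600]
b=cv2.imread("pics/raw_side.png")[200:350,230:340]; b=cv2.resize(b,(440,600))
cv2.imwrite("pics/crop1.png",np.hstack([a[:600,:360],b]))
```

```text
side orange [188 120   1   1   1] [188. 120.]
  c [ 0.5023 -0.3604] yaw nan ext nan
ring [0.619  0.1358 0.048 ]
candler [ 0.354 -0.217  0.133]
sanit [ 0.315 -0.325  0.15 ]
roll [0.349 0.11  0.04 ]
carton [ 0.746 -0.235  0.07 ]
front L [0.807 0.161 0.13 ]
front R [0.437 0.137 0.13 ]
backL [0.768 0.629 0.2  ]
backR [0.405 0.599 0.2  ]<stdin>:9: RuntimeWarning: Degrees of freedom <= 0 for slice
  c *= np.true_divide(1, fact)
  c *= np.true_divide(1, fact)
```

View pics/crop1.png

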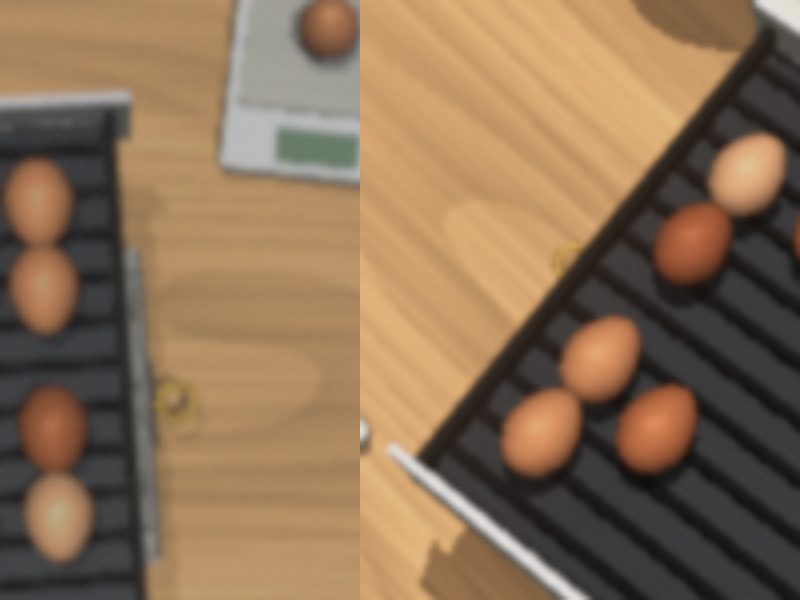

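Ring centre is at about top pixel (244,170.5), with the tray's front edge behind it. I'll relax the orange mask for the handle.

Run:
```python
from h import *
for n,(x0,y0,x1,y1) in {"top":(380,150,450,235),"side":(155,95,215,190)}.items():
    im=cv2.imread(f"pics/raw_{n}.png"); hsv=cv2.cvtColor(im,cv2.COLOR_BGR2HSV)
    m=np.zeros(im.shape[:2],np.uint8); m[y0:y1,x0:x1]=cv2.inRange(hsv,(5,190,110),(22,255,255))[y0:y1,x0:x1]
    c,l,s,ce=cv2.connectedComponentsWithStats(m)
    for i in np.argsort(-s[1:,4])[:2]+1:
        ys,xs=np.where(l==i); q=np.array([ray(n,(x,y),.088) for x,y in zip(xs,ys)])[:,:2]
        mu=q.mean(0); w,v=np.linalg.eigh(np.cov(q.T)); d=v[:,1]; d=d*np.sign(d[0]); print(n,s[i],"c",mu.round(4),"yaw",np.degrees(np.arctan2(d[1],d[0])).round(1),"ext",np.ptp((q-mu)@d).round(3))
print(hsv[130,184], "ring",ray("top",(244,170.5),.048).round(4))
a,b=[ray("top",(200+x/4,70+y/4),.058) for x,y in((131,250),(155,560))]; d=(a-b); print(a,b,np.degrees(np.arctan2(d[1],d[0]))+90,np.linalg.norm(d))
```

```text
top [408 187  22  36  66] c [ 0.5256 -0.3474] yaw 30.5 ext 0.111
top [429 213   3   3   4] c [ 0.4985 -0.3798] yaw 50.4 ext 0.008
side [179 110  12  36 113] c [ 0.517  -0.3588] yaw 35.7 ext 0.114
side [174 145   4   1   4] c [ 0.5821 -0.3277] yaw -46.8 ext 0.009
[ 13 193 205] ring [0.6176 0.1329 0.048 ]
[0.72382365 0.16524922 0.058     ] [0.50544674 0.14535933 0.058     ] 95.2041711364864 0.21928082815125655
```

{"api": "move_arm", "payload": {
  "deltas": [
    {"x": 0.04, "z": -0.03, "wz": -2},
    {"x": 0.09, "z": -0.03, "wz": -4},
    {"x": 0.15, "z": -0.03, "wz": -6},
    {"x": 0.2, "z": -0.03, "wz": -8},
    {"x": 0.26, "z": -0.03, "wz": -10},
    {"x": 0.31, "y": -0.004, "z": -0.03, "wz": -12},
    {"x": 0.354, "y": -0.004, "z": -0.03, "wz": -12},
    {"x": 0.354, "y": -0.004, "z": -0.03, "wz": -12}
  ]
}}

```text
schema error: expected keys x, y, z, wx, wy, wz, hand
```

```bash
cat >> h.py <<'E'
def st():
    s=monitor.observe(); print("t%.2f"%s["time"],"pos",s["tool_pos"].round(4),"rpy",np.degrees(s["tool_rot"]).round(2),"F",np.round(s["contact_force"],2),"op",round(s["opening"],4),"q",s["qpos"].round(2)); return s
def handle(n,im,box,z):
    x0,y0,x1,y1=box; hsv=cv2.cvtColor(im,cv2.COLOR_BGR2HSV); m=np.zeros(im.shape[:2],np.uint8)
    m[y0:y1,x0:x1]=cv2.inRange(hsv,(5,190,110),(22,255,255))[y0:y1,x0:x1]
    c,l,s,ce=cv2.connectedComponentsWithStats(m); i=1+np.argmax(s[1:,4]); ys,xs=np.where(l==i); p=P(n)
    q=np.array([ray(n,(x,y),z,p)[:2] for x,y in zip(xs,ys)]).astype(np.float32)
    (c,wh,a)=cv2.minAreaRect(q); b=cv2.boxPoints((c,wh,a)); e=[b[1]-b[0],b[2]-b[1]]; d=max(e,key=np.linalg.norm); d=d*np.sign(d[0])
    print("handle",s[i],np.round(c,4),"mean",q.mean(0).round(4),"size",np.round(wh,4),"yaw",np.degrees(np.arctan2(d[1],d[0])).round(2)); return l==i
E
python3 - <<'E'
from h import *
st(); im=snap("wrist","w1.png"); handle("wrist",im,(0,0,560,420),.091)
E
```

```text
t0.10 pos [ 0.1917 -0.4884  0.2261] rpy [-1.7992e+02 -1.0000e-02  2.1420e+01] F [-0.17 -0.73 -0.02] op 0.0915 q [-1.34  0.34  1.52 -0.    1.28 -0.15]Traceback (most recent call last):
  File "<stdin>", line 2, in <module>
  File "h.py", line 18, in handle
    c,l,s,ce=cv2.connectedComponentsWithStats(m); i=1+np.argmax(s[1:,4]); ys,xs=np.where(l==i); p=P(n)
                                                      ~~~~~~~~~^^^^^^^^^
    return _wrapfunc(a, 'argmax', axis=axis, out=out, **kwds)
    return bound(*args, **kwds)
ValueError: attempt to get argmax of an empty sequence
```

View pics/w1.png

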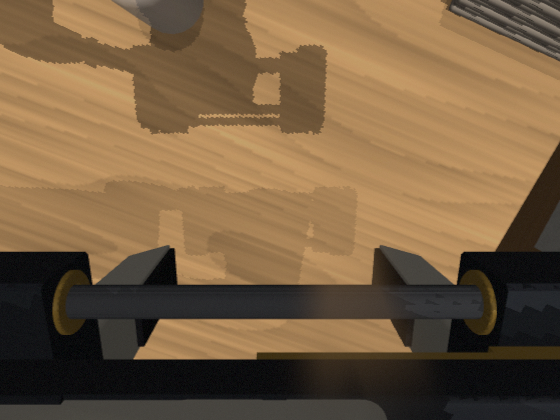

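The move was refused because every key is required. The wrist picture shows bench only: fingers at rows 250–350, view field ahead of the gripper. I'll stop about 60 mm short of the handle so it shows.

{"api": "move_arm", "payload": {
  "deltas": [
    {"x": 0.04, "y": 0, "z": -0.03, "wx": 0, "wy": 0, "wz": -2, "hand": 1},
    {"x": 0.09, "y": 0, "z": -0.03, "wx": 0, "wy": 0, "wz": -4, "hand": 1},
    {"x": 0.14, "y": 0, "z": -0.03, "wx": 0, "wy": 0, "wz": -6, "hand": 1},
    {"x": 0.19, "y": 0, "z": -0.03, "wx": 0, "wy": 0, "wz": -8, "hand": 1},
    {"x": 0.24, "y": 0, "z": -0.03, "wx": 0, "wy": 0, "wz": -10, "hand": 1},
    {"x": 0.28, "y": 0, "z": -0.03, "wx": 0, "wy": 0, "wz": -12, "hand": 1},
    {"x": 0.28, "y": 0, "z": -0.03, "wx": 0, "wy": 0, "wz": -12, "hand": 1},
    {"x": 0.28, "y": 0, "z": -0.03, "wx": 0, "wy": 0, "wz": -12, "hand": 1}
  ]
}}

```text
time: 1.15
tool_pos: [0.4518, -0.3866, 0.2563]
tool_rot: [-3.141, 0.001, 0.583]
contact_force: [0.1, 0.1, 0.3]
opening: 0.0915
```

Run:
```python
from h import *
st(); im=snap("wrist","w2.png"); handle("wrist",im,(0,0,560,420),.091)
```

```text
t1.15 pos [ 0.4518 -0.3866  0.2563] rpy [-1.7995e+02  4.0000e-02  3.3410e+01] F [0.09 0.12 0.3 ] op 0.0915 q [-0.84  0.45  1.27 -0.    1.42  0.15]
handle [ 280   17   34  148 3632] [ 0.5316 -0.3566] mean [ 0.5341 -0.3552] size [0.118  0.0212] yaw 30.32
```

View pics/w2.png

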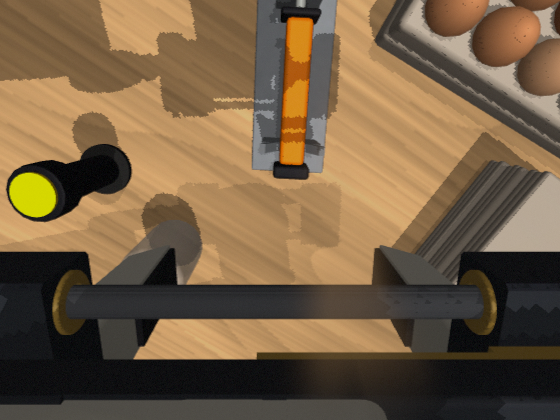

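The measured handle is 118×21 mm at z=91 mm, which matches the given size. I'll go over it and down.

{"api": "move_arm", "payload": {
  "deltas": [
    {"x": 0.042, "y": 0.0095, "z": 0.0, "wx": 0, "wy": 0, "wz": 1.6, "hand": 1},
    {"x": 0.083, "y": 0.019, "z": 0.0, "wx": 0, "wy": 0, "wz": 3.1, "hand": 1},
    {"x": 0.083, "y": 0.019, "z": 0.05, "wx": 0, "wy": 0, "wz": 3.1, "hand": 1},
    {"x": 0.083, "y": 0.019, "z": 0.09, "wx": 0, "wy": 0, "wz": 3.1, "hand": 0.6},
    {"x": 0.083, "y": 0.019, "z": 0.13, "wx": 0, "wy": 0, "wz": 3.1, "hand": 0.6},
    {"x": 0.083, "y": 0.019, "z": 0.16, "wx": 0, "wy": 0, "wz": 3.1, "hand": 0.6},
    {"x": 0.083, "y": 0.019, "z": 0.185, "wx": 0, "wy": 0, "wz": 3.1, "hand": 0.6},
    {"x": 0.083, "y": 0.019, "z": 0.197, "wx": 0, "wy": 0, "wz": 3.1, "hand": 0.6}
  ],
  "grip_force": 30
}}

```text
time: 2.2
tool_pos: [0.5306, -0.3572, 0.0585]
tool_rot: [-3.14, 0.001, 0.527]
contact_force: [-0.7, -0.2, 0.9]
opening: 0.0554
```

Run:
```python
from h import *
st(); im=snap("wrist","w3.png"); handle("wrist",im,(150,0,400,420),.091)
```

```text
t2.20 pos [ 0.5306 -0.3572  0.0585] rpy [-1.7989e+02  5.0000e-02  3.0210e+01] F [-0.73 -0.21  0.85] op 0.0554 q [-0.71  0.71  1.38 -0.    1.05  0.33]
handle [ 239  142   62  143 8324] [ 0.5608 -0.3389] mean [ 0.5619 -0.3382] size [0.0522 0.0207] yaw 30.54
```

View pics/w3.png

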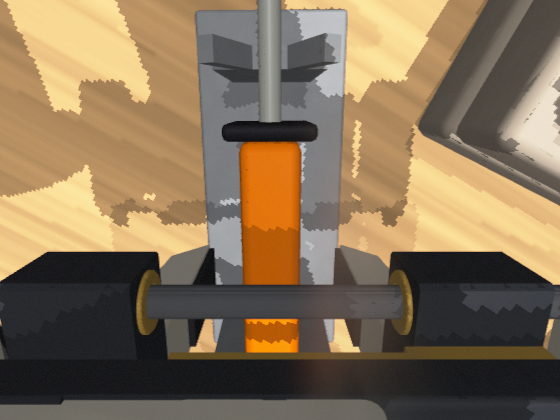

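Handle sits centred between the fingers, with its front end at row 142, consistent with an origin at (0.5316,-0.356). Now close the gripper.

{"api": "move_arm", "payload": {
  "deltas": [
    {"x": 0, "y": 0, "z": 0, "wx": 0, "wy": 0, "wz": 0, "hand": 0},
    {"x": 0, "y": 0, "z": 0, "wx": 0, "wy": 0, "wz": 0, "hand": 0},
    {"x": 0, "y": 0, "z": 0, "wx": 0, "wy": 0, "wz": 0, "hand": 0},
    {"x": 0, "y": 0, "z": 0, "wx": 0, "wy": 0, "wz": 0, "hand": 0},
    {"x": 0, "y": 0, "z": 0, "wx": 0, "wy": 0, "wz": 0, "hand": 0},
    {"x": 0, "y": 0, "z": 0, "wx": 0, "wy": 0, "wz": 0, "hand": 0}
  ],
  "grip_force": 40
}}

```text
time: 3.0
tool_pos: [0.5323, -0.3568, 0.0603]
tool_rot: [3.141, -0.0, 0.529]
contact_force: [-1.1, 1.2, 5.5]
opening: 0.022
```

Run:
```python
from h import *
st()
```

```text
t3.00 pos [ 0.5323 -0.3568  0.0603] rpy [ 1.7995e+02 -2.0000e-02  3.0310e+01] F [-1.14  1.18  5.5 ] op 0.022 q [-0.71  0.71  1.38 -0.    1.05  0.33]
```

Gripped, with the opening at 22.0 mm. The placing pose is TCP (0.532,-0.357,0.060) at yaw 30.3°. Next: lift, then swing to a hover 80 mm short of the ring, aligned with the tray.

{"api": "move_arm", "payload": {
  "deltas": [
    {"x": 0, "y": 0, "z": -0.02, "wx": 0, "wy": 0, "wz": 0, "hand": 0},
    {"x": 0, "y": 0, "z": -0.05, "wx": 0, "wy": 0, "wz": 0, "hand": 0},
    {"x": 0, "y": 0, "z": -0.09, "wx": 0, "wy": 0, "wz": 0, "hand": 0},
    {"x": 0.0, "y": 0.0, "z": -0.11, "wx": 0, "wy": 0, "wz": 0, "hand": 0},
    {"x": 0.03, "y": -0.02, "z": -0.11, "wx": 0, "wy": 0, "wz": -10, "hand": 0},
    {"x": 0.07, "y": -0.05, "z": -0.11, "wx": 0, "wy": 0, "wz": -20, "hand": 0},
    {"x": 0.11, "y": -0.08, "z": -0.11, "wx": 0, "wy": 0, "wz": -30, "hand": 0},
    {"x": 0.14, "y": -0.11, "z": -0.11, "wx": 0, "wy": 0, "wz": -40, "hand": 0}
  ]
}}

```text
time: 4.0
tool_pos: [0.5979, -0.1892, 0.1689]
tool_rot: [-3.141, -0.0, 1.234]
contact_force: [0.6, 0.3, -0.8]
opening: 0.0218
```

Run:
```python
from h import *
s=st(); y=s["tool_rot"][2]; d=np.array([.636,-.079])-s["tool_pos"][:2]
print("x",d@[np.cos(y),np.sin(y)],"y",d@[np.sin(y),-np.cos(y)],"wz",-(95.2-np.degrees(y)))
```

```text
t4.00 pos [ 0.5979 -0.1892  0.1689] rpy [-1.7995e+02 -1.0000e-02  7.0680e+01] F [ 0.62  0.29 -0.77] op 0.0218 q [-0.43  0.58  1.31  0.    1.26 -0.09]
x 0.11659198706479602 y -0.00047400698419208955 wz -24.523346567599233
```

{"api": "move_arm", "payload": {
  "deltas": [
    {"x": 0.04, "y": 0, "z": 0, "wx": 0, "wy": 0, "wz": -8, "hand": 0},
    {"x": 0.08, "y": 0, "z": 0.01, "wx": 0, "wy": 0, "wz": -16, "hand": 0},
    {"x": 0.115, "y": 0, "z": 0.02, "wx": 0, "wy": 0, "wz": -24.5, "hand": 0},
    {"x": 0.115, "y": 0, "z": 0.02, "wx": 0, "wy": 0, "wz": -24.5, "hand": 0},
    {"x": 0.115, "y": 0, "z": 0.02, "wx": 0, "wy": 0, "wz": -24.5, "hand": 0}
  ]
}}

```text
time: 4.62
tool_pos: [0.636, -0.0831, 0.1493]
tool_rot: [-3.141, 0.0, 1.654]
contact_force: [-0.2, -0.3, -2.1]
opening: 0.0218
```

Run:
```python
from h import *
st(); im=snap("wrist","w4.png")
print("pred ring px",proj("wrist",[.6176,.1329,.048]))
```

```text
t4.62 pos [ 0.636  -0.0831  0.1493] rpy [-1.7995e+02  2.0000e-02  9.4760e+01] F [-0.21 -0.31 -2.1 ] op 0.0218 q [-0.25  0.62  1.29 -0.    1.24 -0.33]
pred ring px [ 271.00284753 -155.95577193]
```

View pics/w4.png

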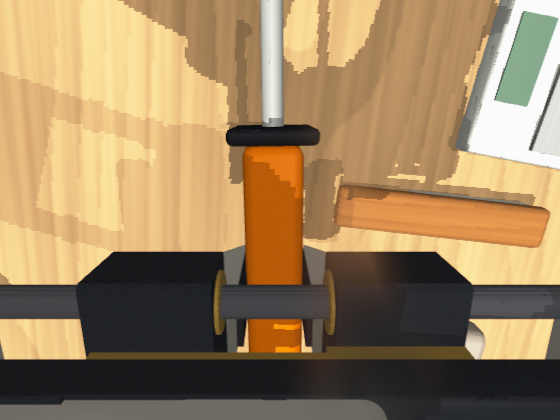

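The wrist view at this height ends before the bill (rod at column 271, brush at right). I'll raise and shift sideways so the ring shows beside the rod.

{"api": "move_arm", "payload": {
  "deltas": [
    {"x": 0.0, "y": 0.02, "z": -0.04, "wx": 0, "wy": 0, "wz": 0, "hand": 0},
    {"x": 0.04, "y": 0.035, "z": -0.08, "wx": 0, "wy": 0, "wz": 0, "hand": 0},
    {"x": 0.085, "y": 0.035, "z": -0.08, "wx": 0, "wy": 0, "wz": 0, "hand": 0},
    {"x": 0.085, "y": 0.035, "z": -0.08, "wx": 0, "wy": 0, "wz": 0, "hand": 0},
    {"x": 0.085, "y": 0.035, "z": -0.08, "wx": 0, "wy": 0, "wz": 0, "hand": 0}
  ]
}}

```text
time: 5.3
tool_pos: [0.6638, 0.0036, 0.2296]
tool_rot: [-3.141, 0.001, 1.654]
contact_force: [0.4, -0.7, -2.0]
opening: 0.0218
```

Run:
```python
from h import *
s=st(); im=snap("wrist","w5.png")
R=Ro.from_euler("xyz",s["tool_rot"]).as_matrix(); tip=s["tool_pos"]+R@[.133,0,.036-.019]
print("pred ring px",proj("wrist",[.6176,.1329,.048]),"tip",tip,proj("wrist",tip))
cv2.imwrite("pics/w5c.png",cv2.resize(im[0:160,120:400],None,fx=2.8,fy=2.8,interpolation=cv2.INTER_CUBIC))
```

```text
t5.30 pos [0.6638 0.0036 0.2296] rpy [-1.7998e+02  4.0000e-02  9.4740e+01] F [ 0.35 -0.69 -1.98] op 0.0218 q [-0.11  0.61  1.08 -0.    1.45 -0.19]
pred ring px [230.67400594  31.8405124 ] tip [0.65278855 0.13609181 0.21250442] [270.98162962 -48.65422023]
```

View pics/w5c.png

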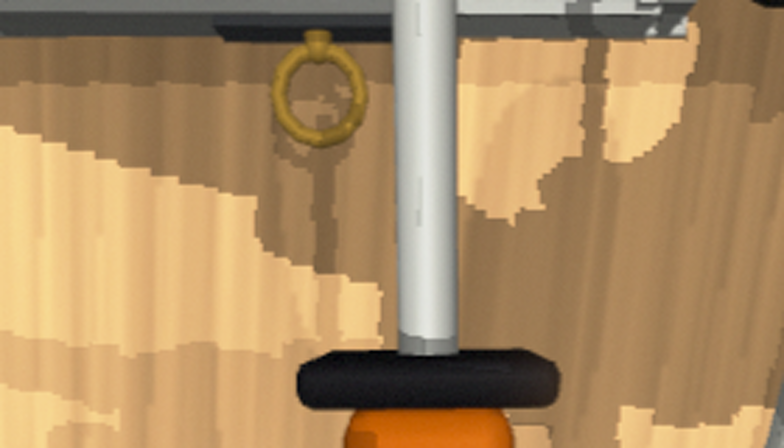

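The ring's hole spans crop x 287–355, y 52–133, so its centre is at about wrist pixel (234.5,33). The tray front edge is at row 13. The rod centre is at about column 273. Turning these into positions.

Run:
```python
from h import *
s=monitor.observe(); im=cv2.imread("pics/w5.png"); p=P("wrist"); R=Ro.from_euler("xyz",s["tool_rot"]).as_matrix()
hsv=cv2.cvtColor(im,cv2.COLOR_BGR2HSV); 
# ring: threshold brass in box
sub=hsv[10:56,212:256]; m=cv2.inRange(sub,(18,170,60),(32,255,255)); n,l,st_,c=cv2.connectedComponentsWithStats(m)
i=1+np.argmax(st_[1:,4]); print("brass",st_[i],c[i]+[212,10])
ys,xs=np.where(l==i); q=np.array([ray("wrist",(x+212,y+10),.048,p)[:2] for x,y in zip(xs,ys)]); 
k=q[:,1]<np.percentile(q[:,1],92); A=np.c_[2*q[k],np.ones(k.sum())]; f=np.linalg.lstsq(A,(q[k]**2).sum(1),rcond=None)[0]; print("circle",f[:2].round(4),"r",np.sqrt(f[2]+f[0]**2+f[1]**2).round(4))
for uv in[(234.3,33.5)]: print("hand ring",ray("wrist",uv,.048,p).round(4))
# rod centre rows 40,100
g=cv2.cvtColor(im,cv2.COLOR_BGR2HSV)[...,1]
for r in (10,40,70,100):
    xs=np.where(g[r,255:292]<60)[0]+255; pr=ray("wrist",(xs.mean(),r),s["tool_pos"][2]+.019,p); print(r,xs.min(),xs.max(),"tool frame",(R.T@(pr-s["tool_pos"])).round(4))
# tray bottom edge
e=[]
for x in list(range(60,190,10))+list(range(290,360,10)):
    col=hsv[:40,x,1].astype(int); yy=np.where(col[:30]>90)[0]; 
    if len(yy): e.append((x,yy[0]))
print(e)
```

```text
brass [  5   1  34  41 475] [233.39789474  31.24842105]
circle [0.6201 0.1319] r 0.0123
hand ring [0.6207 0.1319 0.048 ]
10 255 291 tool frame [ 0.1031  0.0008 -0.0191]
40 261 282 tool frame [ 0.0937  0.0003 -0.0191]
70 261 282 tool frame [ 0.0839  0.0003 -0.0191]
100 262 282 tool frame [ 0.0737  0.0004 -0.019 ]
[(60, np.int64(0)), (70, np.int64(0)), (80, np.int64(2)), (90, np.int64(0)), (100, np.int64(4)), (110, np.int64(13)), (120, np.int64(14)), (130, np.int64(13)), (140, np.int64(14)), (150, np.int64(13)), (160, np.int64(13)), (170, np.int64(13)), (180, np.int64(13)), (290, np.int64(14)), (300, np.int64(13)), (310, np.int64(14)), (320, np.int64(14)), (330, np.int64(14)), (340, np.int64(14)), (350, np.int64(14))]
```

Ring centre is (0.620,0.132), with a fitted radius of 12.3 mm against 12.5 expected. The hook is parallel to the tray and the rod is within 0.4 mm of centre. Shift over the ring and descend to just above it.

{"api": "move_arm", "payload": {
  "deltas": [
    {"x": -0.0015, "y": -0.0165, "z": 0, "wx": 0, "wy": 0, "wz": 0, "hand": 0},
    {"x": -0.0015, "y": -0.033, "z": 0, "wx": 0, "wy": 0, "wz": 0, "hand": 0},
    {"x": -0.0015, "y": -0.033, "z": 0.04, "wx": 0, "wy": 0, "wz": 0, "hand": 0},
    {"x": -0.0015, "y": -0.033, "z": 0.08, "wx": 0, "wy": 0, "wz": 0, "hand": 0},
    {"x": -0.0015, "y": -0.033, "z": 0.12, "wx": 0, "wy": 0, "wz": 0, "hand": 0},
    {"x": -0.0015, "y": -0.033, "z": 0.145, "wx": 0, "wy": 0, "wz": 0, "hand": 0},
    {"x": -0.0015, "y": -0.033, "z": 0.145, "wx": 0, "wy": 0, "wz": 0, "hand": 0},
    {"x": -0.0015, "y": -0.033, "z": 0.145, "wx": 0, "wy": 0, "wz": 0, "hand": 0}
  ]
}}

```text
time: 6.35
tool_pos: [0.632, -0.0004, 0.0859]
tool_rot: [3.14, 0.001, 1.654]
contact_force: [0.1, -0.2, -0.9]
opening: 0.022
```

```bash
cat >> h.py <<'E'
def tip(s):
    R=Ro.from_euler("xyz",s["tool_rot"]).as_matrix(); return s["tool_pos"]+R@[.133,0,.036-.019]
E
python3 - <<'E'
from h import *
s=st(); t=tip(s); print("tip",t.round(4))
im=snap("top","t2.png"); im2=snap("side","s2.png")
u=proj("top",t).astype(int); v=proj("side",t).astype(int); print(u,v)
c=lambda i,u:cv2.resize(i[u[1]-25:u[1]+25,u[0]-20:u[0]+20],(400,500),interpolation=cv2.INTER_CUBIC)
cv2.imwrite("pics/c2.png",np.hstack([c(im,u),c(im2,v)]))
E
```

```text
t6.35 pos [ 6.32e-01 -4.00e-04  8.59e-02] rpy [1.7989e+02 3.0000e-02 9.4740e+01] F [ 0.06 -0.2  -0.91] op 0.022 q [-0.12  0.66  1.39 -0.    1.09 -0.2 ]
tip [0.621  0.1321 0.0688]
[243 168] [282 264]
```

View pics/c2.png

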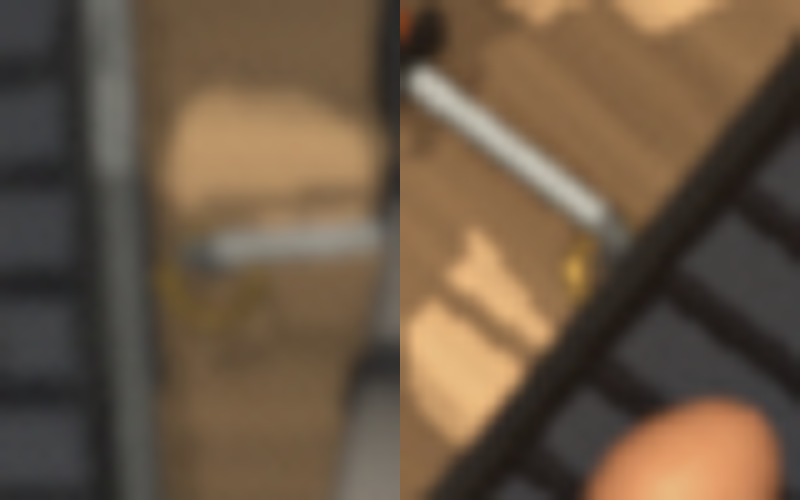

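Top crop: bend at about (243.5,168.5), ring at about (244.7,171). Side crop: ring at about (288,266) beside the bill. Checking for a relative offset against the predicted projections.

Run:
```python
from h import *
s=monitor.observe(); R=Ro.from_euler("xyz",s["tool_rot"]).as_matrix()
for n in("top","side"):
    print(n,"ring pred",proj(n,[.6203,.1319,.048]),"bend",proj(n,s["tool_pos"]+R@[.138,0,-.019]),"rod80",proj(n,s["tool_pos"]+R@[.085,0,-.019]),"off",proj(n,[0,0,0])*0)
    old=cv2.imread(f"pics/raw_{n}.png").astype(int); new=cv2.imread(f"pics/{'t2' if n=='top' else 's2'}.png")
    h=cv2.cvtColor(new,cv2.COLOR_BGR2HSV).astype(int)
    if n=="top":
        for x in range(242,262,2):
            col=h[158:180,x]; w=np.clip(col[:,2]-0,0,None)*(col[:,1]<70); print(x,(w*np.arange(158,180)).sum()/max(w.sum(),1),end="; ")
        print()
    ho=cv2.cvtColor(old.astype(np.uint8),cv2.COLOR_BGR2HSV)
    b=(230,160,256,182) if n=="top" else (270,255,300,280)
    m=cv2.inRange(ho,(18,130,60),(32,255,255))[b[1]:b[3],b[0]:b[2]]; ys,xs=np.where(m>0); print("brass raw",len(xs),xs.mean()+b[0],ys.mean()+b[1],xs.min()+b[0],xs.max()+b[0],ys.min()+b[1],ys.max()+b[1])
```

```text
top ring pred [244.36670346 169.56019707] bend [240.65287377 167.103077  ] rod80 [260.09150725 165.64225349] off [0. 0.]
242 167.95075757575756; 244 167.38747099767983; 246 167.4294003868472; 248 166.97094430992735; 250 166.94835680751174; 252 166.94847775175643; 254 166.4375; 256 166.43193277310925; 258 166.44405594405595; 260 171.198233562316; 
brass raw 50 243.54 170.36 239 248 166 175
side ring pred [282.88180658 265.46722423] bend [284.25776835 262.23485056] rod80 [268.51980801 249.94837191] off [0. 0.]
brass raw 24 280.9583333333333 263.7083333333333 278 285 261 269
```

Rod and ring are shifted alike (+0.7 px) in the top view, so the relative error is about 0.5 mm. Descend carefully.

{"api": "move_arm", "payload": {
  "deltas": [
    {"x": 0, "y": 0, "z": 0.006, "wx": 0, "wy": 0, "wz": 0, "hand": 0},
    {"x": 0, "y": 0, "z": 0.012, "wx": 0, "wy": 0, "wz": 0, "hand": 0},
    {"x": 0, "y": 0, "z": 0.015, "wx": 0, "wy": 0, "wz": 0, "hand": 0},
    {"x": 0, "y": 0, "z": 0.016, "wx": 0, "wy": 0, "wz": 0, "hand": 0},
    {"x": 0, "y": 0, "z": 0.017, "wx": 0, "wy": 0, "wz": 0, "hand": 0},
    {"x": 0, "y": 0, "z": 0.017, "wx": 0, "wy": 0, "wz": 0, "hand": 0}
  ]
}}

```text
time: 7.2
tool_pos: [0.6312, 0.0006, 0.0677]
tool_rot: [3.141, 0.0, 1.655]
contact_force: [0.4, -1.1, -1.0]
opening: 0.0223
```

No contact, and the ball is already below the ring's top. Continue.

{"api": "move_arm", "payload": {
  "deltas": [
    {"x": 0, "y": 0, "z": 0.002, "wx": 0, "wy": 0, "wz": 0, "hand": 0},
    {"x": 0, "y": 0, "z": 0.004, "wx": 0, "wy": 0, "wz": 0, "hand": 0},
    {"x": 0, "y": 0, "z": 0.006, "wx": 0, "wy": 0, "wz": 0, "hand": 0},
    {"x": 0, "y": 0, "z": 0.009, "wx": 0, "wy": 0, "wz": 0, "hand": 0},
    {"x": 0, "y": 0, "z": 0.012, "wx": 0, "wy": 0, "wz": 0, "hand": 0},
    {"x": 0, "y": 0, "z": 0.015, "wx": 0, "wy": 0, "wz": 0, "hand": 0},
    {"x": 0, "y": 0, "z": 0.015, "wx": 0, "wy": 0, "wz": 0, "hand": 0}
  ]
}}

```text
time: 8.07
tool_pos: [0.631, 0.0006, 0.0523]
tool_rot: [-3.141, -0.0, 1.655]
contact_force: [-0.5, -0.1, -1.1]
opening: 0.0216
```

Run:
```python
from h import *
s=st(); print(tip(s).round(4))
```

```text
t8.07 pos [6.31e-01 6.00e-04 5.23e-02] rpy [-179.97   -0.     94.82] F [-0.53 -0.11 -1.08] op 0.0216 q [-0.12  0.7   1.42 -0.    1.02 -0.2 ]
[0.6198 0.1332 0.0353]
```

The tip is 13 mm below the ring plane with no force. Start pulling gently.

{"api": "move_arm", "payload": {
  "deltas": [
    {"x": -0.002, "y": 0, "z": 0, "wx": 0, "wy": 0, "wz": 0, "hand": 0},
    {"x": -0.004, "y": 0, "z": 0, "wx": 0, "wy": 0, "wz": 0, "hand": 0},
    {"x": -0.006, "y": 0, "z": 0, "wx": 0, "wy": 0, "wz": 0, "hand": 0},
    {"x": -0.008, "y": 0, "z": 0, "wx": 0, "wy": 0, "wz": 0, "hand": 0},
    {"x": -0.01, "y": 0, "z": 0, "wx": 0, "wy": 0, "wz": 0, "hand": 0},
    {"x": -0.012, "y": 0, "z": 0, "wx": 0, "wy": 0, "wz": 0, "hand": 0},
    {"x": -0.014, "y": 0, "z": 0, "wx": 0, "wy": 0, "wz": 0, "hand": 0},
    {"x": -0.016, "y": 0, "z": 0, "wx": 0, "wy": 0, "wz": 0, "hand": 0}
  ]
}}

```text
time: 9.07
tool_pos: [0.6325, -0.0153, 0.0527]
tool_rot: [-3.141, -0.0, 1.655]
contact_force: [0.7, 2.7, -1.7]
opening: 0.0217
```

Run:
```python
from h import *
s=st(); print(tip(s).round(4))
```

```text
t9.07 pos [ 0.6325 -0.0153  0.0527] rpy [-179.99   -0.     94.82] F [ 0.65  2.7  -1.75] op 0.0217 q [-0.15  0.71  1.41  0.    1.02 -0.23]
[0.6213 0.1172 0.0357]
```

About 3 N of drag: the tray is moving. The stop can't come before roughly y=-0.078.

{"api": "move_arm", "payload": {
  "deltas": [
    {"x": -0.004, "y": 0, "z": 0, "wx": 0, "wy": 0, "wz": 0, "hand": 0},
    {"x": -0.009, "y": 0, "z": 0, "wx": 0, "wy": 0, "wz": 0, "hand": 0},
    {"x": -0.015, "y": 0, "z": 0, "wx": 0, "wy": 0, "wz": 0, "hand": 0},
    {"x": -0.021, "y": 0, "z": 0, "wx": 0, "wy": 0, "wz": 0, "hand": 0},
    {"x": -0.027, "y": 0, "z": 0, "wx": 0, "wy": 0, "wz": 0, "hand": 0},
    {"x": -0.033, "y": 0, "z": 0, "wx": 0, "wy": 0, "wz": 0, "hand": 0},
    {"x": -0.038, "y": 0, "z": 0, "wx": 0, "wy": 0, "wz": 0, "hand": 0},
    {"x": -0.042, "y": 0, "z": 0, "wx": 0, "wy": 0, "wz": 0, "hand": 0}
  ]
}}

```text
time: 10.07
tool_pos: [0.6361, -0.0575, 0.0527]
tool_rot: [-3.142, 0.0, 1.655]
contact_force: [-0.1, 3.3, -1.6]
opening: 0.0219
```

{"api": "move_arm", "payload": {
  "deltas": [
    {"x": -0.002, "y": 0, "z": 0, "wx": 0, "wy": 0, "wz": 0, "hand": 0},
    {"x": -0.004, "y": 0, "z": 0, "wx": 0, "wy": 0, "wz": 0, "hand": 0},
    {"x": -0.006, "y": 0, "z": 0, "wx": 0, "wy": 0, "wz": 0, "hand": 0},
    {"x": -0.008, "y": 0, "z": 0, "wx": 0, "wy": 0, "wz": 0, "hand": 0},
    {"x": -0.01, "y": 0, "z": 0, "wx": 0, "wy": 0, "wz": 0, "hand": 0},
    {"x": -0.012, "y": 0, "z": 0, "wx": 0, "wy": 0, "wz": 0, "hand": 0}
  ]
}}

```text
time: 10.82
tool_pos: [0.6371, -0.0692, 0.0527]
tool_rot: [-3.142, 0.0, 1.655]
contact_force: [-0.7, 3.0, -1.8]
opening: 0.0217
```

Run:
```python
from h import *
s=st(); print(tip(s).round(4))
```

```text
t10.82 pos [ 0.6371 -0.0692  0.0527] rpy [-180.      0.     94.82] F [-0.66  2.98 -1.76] op 0.0217 q [-0.23  0.72  1.39 -0.    1.04 -0.31]
[0.6259 0.0633 0.0357]
```

Drag is steady at 3.0 N. Stop stiffness is 5 N/mm, so I'll advance in 2.5 mm steps (at most about 15.5 N) and read the force after each.

{"api": "move_arm", "payload": {
  "deltas": [
    {"x": -0.002, "y": 0, "z": 0, "wx": 0, "wy": 0, "wz": 0, "hand": 0},
    {"x": -0.004, "y": 0, "z": 0, "wx": 0, "wy": 0, "wz": 0, "hand": 0},
    {"x": -0.005, "y": 0, "z": 0, "wx": 0, "wy": 0, "wz": 0, "hand": 0}
  ]
}}

```text
time: 11.2
tool_pos: [0.6375, -0.0743, 0.0527]
tool_rot: [3.142, 0.0, 1.655]
contact_force: [-0.2, 2.5, -1.4]
opening: 0.0214
```

{"api": "move_arm", "payload": {
  "deltas": [
    {"x": -0.0015, "y": 0, "z": 0, "wx": 0, "wy": 0, "wz": 0, "hand": 0},
    {"x": -0.0025, "y": 0, "z": 0, "wx": 0, "wy": 0, "wz": 0, "hand": 0}
  ]
}}

```text
time: 11.45
tool_pos: [0.6377, -0.0767, 0.0527]
tool_rot: [-3.142, 0.0, 1.655]
contact_force: [0.2, 3.2, -1.0]
opening: 0.0217
```

{"api": "move_arm", "payload": {
  "deltas": [
    {"x": -0.0015, "y": 0, "z": 0, "wx": 0, "wy": 0, "wz": 0, "hand": 0},
    {"x": -0.0025, "y": 0, "z": 0, "wx": 0, "wy": 0, "wz": 0, "hand": 0}
  ]
}}

```text
time: 11.7
tool_pos: [0.6379, -0.0792, 0.0527]
tool_rot: [-3.142, 0.0, 1.655]
contact_force: [0.6, 3.3, -1.4]
opening: 0.0213
```

{"api": "move_arm", "payload": {
  "deltas": [
    {"x": -0.0015, "y": 0, "z": 0, "wx": 0, "wy": 0, "wz": 0, "hand": 0},
    {"x": -0.0025, "y": 0, "z": 0, "wx": 0, "wy": 0, "wz": 0, "hand": 0}
  ]
}}

```text
time: 11.95
tool_pos: [0.6381, -0.0817, 0.0527]
tool_rot: [-3.142, 0.0, 1.655]
contact_force: [-0.2, 3.4, -1.5]
opening: 0.0219
```

{"api": "move_arm", "payload": {
  "deltas": [
    {"x": -0.0015, "y": 0, "z": 0, "wx": 0, "wy": 0, "wz": 0, "hand": 0},
    {"x": -0.0025, "y": 0, "z": 0, "wx": 0, "wy": 0, "wz": 0, "hand": 0}
  ]
}}

```text
time: 12.2
tool_pos: [0.6383, -0.0842, 0.0527]
tool_rot: [-3.142, 0.0, 1.655]
contact_force: [-0.0, 3.3, -1.3]
opening: 0.0215
```

{"api": "move_arm", "payload": {
  "deltas": [
    {"x": -0.0015, "y": 0, "z": 0, "wx": 0, "wy": 0, "wz": 0, "hand": 0},
    {"x": -0.0025, "y": 0, "z": 0, "wx": 0, "wy": 0, "wz": 0, "hand": 0}
  ]
}}

```text
time: 12.45
tool_pos: [0.6386, -0.0867, 0.0527]
tool_rot: [3.142, 0.0, 1.655]
contact_force: [-1.1, 3.5, -0.8]
opening: 0.0219
```

{"api": "move_arm", "payload": {
  "deltas": [
    {"x": -0.0015, "y": 0, "z": 0, "wx": 0, "wy": 0, "wz": 0, "hand": 0},
    {"x": -0.0025, "y": 0, "z": 0, "wx": 0, "wy": 0, "wz": 0, "hand": 0}
  ]
}}

```text
time: 12.7
tool_pos: [0.6388, -0.0892, 0.0527]
tool_rot: [3.142, 0.0, 1.655]
contact_force: [-0.3, 2.3, -1.2]
opening: 0.0218
```

{"api": "move_arm", "payload": {
  "deltas": [
    {"x": -0.0015, "y": 0, "z": 0, "wx": 0, "wy": 0, "wz": 0, "hand": 0},
    {"x": -0.003, "y": 0, "z": 0, "wx": 0, "wy": 0, "wz": 0, "hand": 0}
  ]
}}

```text
time: 12.95
tool_pos: [0.639, -0.0922, 0.0527]
tool_rot: [3.142, 0.0, 1.655]
contact_force: [-0.8, 3.8, -2.4]
opening: 0.022
```

{"api": "move_arm", "payload": {
  "deltas": [
    {"x": -0.0015, "y": 0, "z": 0, "wx": 0, "wy": 0, "wz": 0, "hand": 0},
    {"x": -0.0025, "y": 0, "z": 0, "wx": 0, "wy": 0, "wz": 0, "hand": 0}
  ]
}}

```text
time: 13.2
tool_pos: [0.6392, -0.0947, 0.0527]
tool_rot: [-3.142, 0.0, 1.655]
contact_force: [-0.0, 2.9, -1.3]
opening: 0.0219
```

{"api": "move_arm", "payload": {
  "deltas": [
    {"x": -0.0015, "y": 0, "z": 0, "wx": 0, "wy": 0, "wz": 0, "hand": 0},
    {"x": -0.003, "y": 0, "z": 0, "wx": 0, "wy": 0, "wz": 0, "hand": 0}
  ]
}}

```text
time: 13.45
tool_pos: [0.6395, -0.0976, 0.0527]
tool_rot: [-3.142, 0.0, 1.655]
contact_force: [0.4, 3.6, -0.5]
opening: 0.0217
```

{"api": "move_arm", "payload": {
  "deltas": [
    {"x": -0.0015, "y": 0, "z": 0, "wx": 0, "wy": 0, "wz": 0, "hand": 0},
    {"x": -0.003, "y": 0, "z": 0, "wx": 0, "wy": 0, "wz": 0, "hand": 0}
  ]
}}

```text
time: 13.7
tool_pos: [0.6397, -0.1007, 0.0527]
tool_rot: [3.142, 0.0, 1.655]
contact_force: [-0.7, 3.9, -1.8]
opening: 0.0218
```

{"api": "move_arm", "payload": {
  "deltas": [
    {"x": -0.0015, "y": 0, "z": 0, "wx": 0, "wy": 0, "wz": 0, "hand": 0},
    {"x": -0.0025, "y": 0, "z": 0, "wx": 0, "wy": 0, "wz": 0, "hand": 0}
  ]
}}

```text
time: 13.95
tool_pos: [0.6399, -0.1032, 0.0527]
tool_rot: [-3.142, 0.0, 1.655]
contact_force: [-0.2, 2.6, -1.7]
opening: 0.0218
```

{"api": "move_arm", "payload": {
  "deltas": [
    {"x": -0.0015, "y": 0, "z": 0, "wx": 0, "wy": 0, "wz": 0, "hand": 0},
    {"x": -0.003, "y": 0, "z": 0, "wx": 0, "wy": 0, "wz": 0, "hand": 0}
  ]
}}

```text
time: 14.2
tool_pos: [0.6402, -0.1061, 0.0527]
tool_rot: [-3.142, 0.0, 1.655]
contact_force: [-0.7, 3.3, -2.7]
opening: 0.022
```

{"api": "move_arm", "payload": {
  "deltas": [
    {"x": -0.0015, "y": 0, "z": 0, "wx": 0, "wy": 0, "wz": 0, "hand": 0},
    {"x": -0.003, "y": 0, "z": 0, "wx": 0, "wy": 0, "wz": 0, "hand": 0}
  ]
}}

```text
time: 14.45
tool_pos: [0.6404, -0.1091, 0.0527]
tool_rot: [-3.142, 0.0, 1.655]
contact_force: [-0.3, 3.3, -1.6]
opening: 0.0219
```

{"api": "move_arm", "payload": {
  "deltas": [
    {"x": -0.0015, "y": 0, "z": 0, "wx": 0, "wy": 0, "wz": 0, "hand": 0},
    {"x": -0.003, "y": 0, "z": 0, "wx": 0, "wy": 0, "wz": 0, "hand": 0}
  ]
}}

```text
time: 14.7
tool_pos: [0.6407, -0.1121, 0.0527]
tool_rot: [3.142, 0.0, 1.655]
contact_force: [0.1, 2.9, -1.5]
opening: 0.0215
```

{"api": "move_arm", "payload": {
  "deltas": [
    {"x": -0.0015, "y": 0, "z": 0, "wx": 0, "wy": 0, "wz": 0, "hand": 0},
    {"x": -0.003, "y": 0, "z": 0, "wx": 0, "wy": 0, "wz": 0, "hand": 0}
  ]
}}

```text
time: 14.95
tool_pos: [0.6409, -0.1151, 0.0527]
tool_rot: [-3.142, 0.0, 1.655]
contact_force: [-0.4, 2.9, -2.0]
opening: 0.0216
```

{"api": "move_arm", "payload": {
  "deltas": [
    {"x": -0.0015, "y": 0, "z": 0, "wx": 0, "wy": 0, "wz": 0, "hand": 0},
    {"x": -0.003, "y": 0, "z": 0, "wx": 0, "wy": 0, "wz": 0, "hand": 0}
  ]
}}

```text
time: 15.2
tool_pos: [0.6412, -0.1181, 0.0527]
tool_rot: [-3.142, 0.0, 1.655]
contact_force: [-0.6, 3.5, -2.4]
opening: 0.022
```

{"api": "move_arm", "payload": {
  "deltas": [
    {"x": -0.0015, "y": 0, "z": 0, "wx": 0, "wy": 0, "wz": 0, "hand": 0},
    {"x": -0.003, "y": 0, "z": 0, "wx": 0, "wy": 0, "wz": 0, "hand": 0}
  ]
}}

```text
time: 15.45
tool_pos: [0.6414, -0.121, 0.0527]
tool_rot: [-3.142, 0.0, 1.655]
contact_force: [-0.6, 3.3, -2.2]
opening: 0.0216
```

{"api": "move_arm", "payload": {
  "deltas": [
    {"x": -0.0015, "y": 0, "z": 0, "wx": 0, "wy": 0, "wz": 0, "hand": 0},
    {"x": -0.003, "y": 0, "z": 0, "wx": 0, "wy": 0, "wz": 0, "hand": 0}
  ]
}}

```text
time: 15.7
tool_pos: [0.6416, -0.1234, 0.0526]
tool_rot: [-3.141, -0.001, 1.655]
contact_force: [-0.0, 7.2, -1.9]
opening: 0.0221
```

The stop has been reached (7.2 N). Press about 1.3 mm more and hold.

{"api": "move_arm", "payload": {
  "deltas": [
    {"x": -0.0007, "y": 0, "z": 0, "wx": 0, "wy": 0, "wz": 0, "hand": 0},
    {"x": -0.0013, "y": 0, "z": 0, "wx": 0, "wy": 0, "wz": 0, "hand": 0},
    {"x": -0.0013, "y": 0, "z": 0, "wx": 0, "wy": 0, "wz": 0, "hand": 0},
    {"x": -0.0013, "y": 0, "z": 0, "wx": 0, "wy": 0, "wz": 0, "hand": 0}
  ]
}}

```text
time: 16.2
tool_pos: [0.6416, -0.1239, 0.0524]
tool_rot: [-3.141, -0.002, 1.655]
contact_force: [-0.6, 7.3, -2.3]
opening: 0.0218
```

{"api": "move_arm", "payload": {
  "deltas": [
    {"x": -0.0008, "y": 0, "z": 0, "wx": 0, "wy": 0, "wz": 0, "hand": 0},
    {"x": -0.0015, "y": 0, "z": 0, "wx": 0, "wy": 0, "wz": 0, "hand": 0},
    {"x": -0.0015, "y": 0, "z": 0, "wx": 0, "wy": 0, "wz": 0, "hand": 0},
    {"x": -0.0015, "y": 0, "z": 0, "wx": 0, "wy": 0, "wz": 0, "hand": 0}
  ]
}}

```text
time: 16.7
tool_pos: [0.6416, -0.1247, 0.0522]
tool_rot: [-3.141, -0.003, 1.655]
contact_force: [0.8, 10.8, -2.5]
opening: 0.0218
```

About 7.5 N on the stop. A bit more, then hold.

{"api": "move_arm", "payload": {
  "deltas": [
    {"x": -0.0008, "y": 0, "z": 0, "wx": 0, "wy": 0, "wz": 0, "hand": 0},
    {"x": -0.0008, "y": 0, "z": 0, "wx": 0, "wy": 0, "wz": 0, "hand": 0},
    {"x": -0.0008, "y": 0, "z": 0, "wx": 0, "wy": 0, "wz": 0, "hand": 0},
    {"x": -0.0008, "y": 0, "z": 0, "wx": 0, "wy": 0, "wz": 0, "hand": 0},
    {"x": -0.0008, "y": 0, "z": 0, "wx": 0, "wy": 0, "wz": 0, "hand": 0}
  ]
}}

```text
time: 17.32
tool_pos: [0.6416, -0.1251, 0.0522]
tool_rot: [-3.141, -0.004, 1.655]
contact_force: [0.4, 12.0, -2.5]
opening: 0.0217
```

12 N total (about 9 N on the stop) held for 0.6 s. Ease off, centre the bill in the ring, then lift slowly.

{"api": "move_arm", "payload": {
  "deltas": [
    {"x": 0.002, "y": 0, "z": 0, "wx": 0, "wy": 0, "wz": 0, "hand": 0},
    {"x": 0.004, "y": 0, "z": 0, "wx": 0, "wy": 0, "wz": 0, "hand": 0},
    {"x": 0.006, "y": 0, "z": 0, "wx": 0, "wy": 0, "wz": 0, "hand": 0},
    {"x": 0.008, "y": 0, "z": 0, "wx": 0, "wy": 0, "wz": 0, "hand": 0},
    {"x": 0.0095, "y": 0, "z": 0, "wx": 0, "wy": 0, "wz": 0, "hand": 0},
    {"x": 0.0095, "y": 0, "z": 0, "wx": 0, "wy": 0, "wz": 0, "hand": 0}
  ]
}}

```text
time: 18.08
tool_pos: [0.6412, -0.1183, 0.0528]
tool_rot: [3.141, 0.0, 1.655]
contact_force: [0.8, -0.0, -0.8]
opening: 0.0216
```

Run:
```python
from h import *
s=st(); t=tip(s); print("tip",t.round(4)); im=snap("top","t3.png"); w=snap("wrist","w6.png")
u=proj("top",t).astype(int)
a=cv2.resize(im[u[1]-30:u[1]+30,u[0]-40:u[0]+40],(800,600),interpolation=cv2.INTER_CUBIC)[:,:]; a=cv2.resize(a,(400,300))
b=cv2.resize(w,(400,300)); cv2.imwrite("pics/c3.png",np.hstack([a,b])); print(u)
```

```text
t18.07 pos [ 0.6412 -0.1183  0.0528] rpy [1.7999e+02 2.0000e-02 9.4810e+01] F [ 0.78 -0.01 -0.79] op 0.0216 q [-0.3   0.74  1.35 -0.    1.06 -0.38]
tip [0.63   0.0142 0.0357]
[286 166]
```

View pics/c3.png

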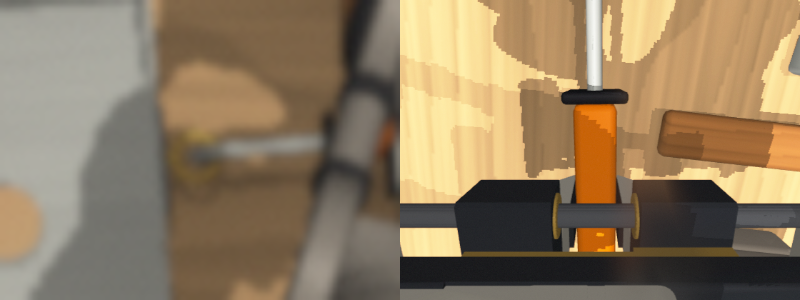

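Top: tray drawn out, hook's bend in the middle of the ring. Wrist: hook unshifted in the fingers. Force is zero, so I'll lift.

{"api": "move_arm", "payload": {
  "deltas": [
    {"x": 0, "y": 0, "z": -0.002, "wx": 0, "wy": 0, "wz": 0, "hand": 0},
    {"x": 0, "y": 0, "z": -0.004, "wx": 0, "wy": 0, "wz": 0, "hand": 0},
    {"x": 0, "y": 0, "z": -0.006, "wx": 0, "wy": 0, "wz": 0, "hand": 0},
    {"x": 0, "y": 0, "z": -0.008, "wx": 0, "wy": 0, "wz": 0, "hand": 0},
    {"x": 0, "y": 0, "z": -0.01, "wx": 0, "wy": 0, "wz": 0, "hand": 0}
  ]
}}

```text
time: 18.8
tool_pos: [0.6412, -0.1181, 0.0629]
tool_rot: [3.142, 0.0, 1.655]
contact_force: [-0.6, 0.4, -2.0]
opening: 0.0218
```

{"api": "move_arm", "payload": {
  "deltas": [
    {"x": 0, "y": 0, "z": -0.003, "wx": 0, "wy": 0, "wz": 0, "hand": 0},
    {"x": 0, "y": 0, "z": -0.007, "wx": 0, "wy": 0, "wz": 0, "hand": 0},
    {"x": 0, "y": 0, "z": -0.011, "wx": 0, "wy": 0, "wz": 0, "hand": 0},
    {"x": 0, "y": 0, "z": -0.017, "wx": 0, "wy": 0, "wz": 0, "hand": 0},
    {"x": 0, "y": 0, "z": -0.03, "wx": 0, "wy": 0, "wz": 0, "hand": 0},
    {"x": 0, "y": 0, "z": -0.06, "wx": 0, "wy": 0, "wz": 0, "hand": 0},
    {"x": 0, "y": 0, "z": -0.107, "wx": 0, "wy": 0, "wz": 0, "hand": 0},
    {"x": 0, "y": 0, "z": -0.107, "wx": 0, "wy": 0, "wz": 0, "hand": 0}
  ]
}}

```text
time: 19.8
tool_pos: [0.6435, -0.1187, 0.1754]
tool_rot: [3.132, 0.004, 1.655]
contact_force: [0.1, 0.6, -2.3]
opening: 0.0217
```

Run:
```python
from h import *
s=st(); y=s["tool_rot"][2]; d=np.array([.532,-.357])-s["tool_pos"][:2]
print("x",d@[np.cos(y),np.sin(y)],"y",d@[np.sin(y),-np.cos(y)],"wz",-(30.3-np.degrees(y)))
im=snap("top","t4.png"); h=cv2.cvtColor(im,cv2.COLOR_BGR2HSV)
m=cv2.inRange(h,(18,130,60),(32,255,255)); m[:155]=0;m[185:]=0;m[:,:265]=0;m[:,310:]=0
ys,xs=np.where(m>0); print("ring now",len(xs),ray("top",(xs.mean(),ys.mean()),.048).round(4))
```

```text
t19.80 pos [ 0.6435 -0.1187  0.1754] rpy [179.48   0.21  94.82] F [ 0.09  0.57 -2.34] op 0.0217 q [-0.3   0.62  1.22 -0.    1.3  -0.38]
x -0.22806705846426498 y -0.13116153323570107 wz 64.5180928313082
ring now 46 [0.628  0.0173 0.048 ]
```

Ring moved 117 mm and the tray stayed out. Return over the rest.

{"api": "move_arm", "payload": {
  "deltas": [
    {"x": -0.03, "y": -0.018, "z": 0, "wx": 0, "wy": 0, "wz": 8, "hand": 0},
    {"x": -0.065, "y": -0.037, "z": 0, "wx": 0, "wy": 0, "wz": 17, "hand": 0},
    {"x": -0.1, "y": -0.056, "z": 0, "wx": 0, "wy": 0, "wz": 27, "hand": 0},
    {"x": -0.135, "y": -0.075, "z": 0, "wx": 0, "wy": 0, "wz": 37, "hand": 0},
    {"x": -0.17, "y": -0.094, "z": 0, "wx": 0, "wy": 0, "wz": 47, "hand": 0},
    {"x": -0.2, "y": -0.113, "z": 0, "wx": 0, "wy": 0, "wz": 56, "hand": 0},
    {"x": -0.229, "y": -0.129, "z": 0, "wx": 0, "wy": 0, "wz": 64.5, "hand": 0},
    {"x": -0.229, "y": -0.129, "z": 0, "wx": 0, "wy": 0, "wz": 64.5, "hand": 0}
  ]
}}

```text
time: 20.85
tool_pos: [0.5301, -0.3589, 0.1683]
tool_rot: [-3.14, 0.001, 0.525]
contact_force: [0.4, 0.7, -2.0]
opening: 0.0218
```

{"api": "move_arm", "payload": {
  "deltas": [
    {"x": 0, "y": 0, "z": 0, "wx": 0, "wy": 0, "wz": 0, "hand": 0},
    {"x": 0, "y": 0, "z": 0, "wx": 0, "wy": 0, "wz": 0, "hand": 0},
    {"x": 0, "y": 0, "z": 0, "wx": 0, "wy": 0, "wz": 0, "hand": 0}
  ]
}}

```text
time: 21.22
tool_pos: [0.5323, -0.3562, 0.1697]
tool_rot: [-3.141, 0.0, 0.531]
contact_force: [-0.3, -0.7, -1.5]
opening: 0.0218
```

Run:
```python
from h import *
s=st(); y=s["tool_rot"][2]; d=np.array([.5323,-.3568])-s["tool_pos"][:2]
print("x",d@[np.cos(y),np.sin(y)],"y",d@[np.sin(y),-np.cos(y)],"wz",-(30.3-np.degrees(y)),"z",s["tool_pos"][2]-.0603)
im=snap("wrist","w7.png"); handle("wrist",im,(150,0,400,420),s["tool_pos"][2]+.019+.013)
# rod in tool frame
p=P("wrist"); R=Ro.from_euler("xyz",s["tool_rot"]).as_matrix(); g=cv2.cvtColor(im,cv2.COLOR_BGR2HSV)
```

```text
t21.23 pos [ 0.5323 -0.3562  0.1697] rpy [-179.99    0.     30.41] F [-0.35 -0.68 -1.54] op 0.0218 q [-0.71  0.6   1.26  0.    1.28  0.33]
x -0.00028434481348107863 y 0.0005264915950071021 wz 0.11468288051005615 z 0.10936701874375157
handle [ 243  146   60  139 7948] [ 0.562  -0.3397] mean [ 0.5631 -0.3391] size [0.0515 0.0206] yaw 30.92
```

View pics/w7.png

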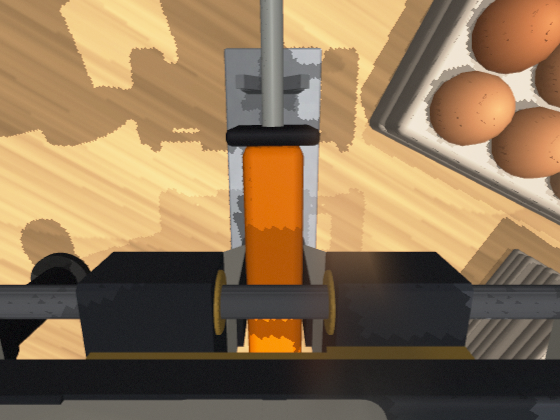

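Rest, rod and collar line up below the hook. Lower in: fast to the cheeks, then slow.

{"api": "move_arm", "payload": {
  "deltas": [
    {"x": 0, "y": 0.0005, "z": 0.03, "wx": 0, "wy": 0, "wz": 0.1, "hand": 0},
    {"x": 0, "y": 0.0005, "z": 0.06, "wx": 0, "wy": 0, "wz": 0.1, "hand": 0},
    {"x": 0, "y": 0.0005, "z": 0.078, "wx": 0, "wy": 0, "wz": 0.1, "hand": 0},
    {"x": 0, "y": 0.0005, "z": 0.085, "wx": 0, "wy": 0, "wz": 0.1, "hand": 0},
    {"x": 0, "y": 0.0005, "z": 0.091, "wx": 0, "wy": 0, "wz": 0.1, "hand": 0},
    {"x": 0, "y": 0.0005, "z": 0.097, "wx": 0, "wy": 0, "wz": 0.1, "hand": 0},
    {"x": 0, "y": 0.0005, "z": 0.102, "wx": 0, "wy": 0, "wz": 0.1, "hand": 0},
    {"x": 0, "y": 0.0005, "z": 0.102, "wx": 0, "wy": 0, "wz": 0.1, "hand": 0}
  ]
}}

```text
time: 22.28
tool_pos: [0.532, -0.3575, 0.0675]
tool_rot: [-3.141, 0.0, 0.527]
contact_force: [0.2, -0.2, -1.4]
opening: 0.022
```

{"api": "move_arm", "payload": {
  "deltas": [
    {"x": 0, "y": 0, "z": 0.003, "wx": 0, "wy": 0, "wz": 0, "hand": 0},
    {"x": 0, "y": 0, "z": 0.006, "wx": 0, "wy": 0, "wz": 0, "hand": 0},
    {"x": 0, "y": 0, "z": 0.0075, "wx": 0, "wy": 0, "wz": 0, "hand": 0},
    {"x": 0, "y": 0, "z": 0.0075, "wx": 0, "wy": 0, "wz": 0, "hand": 0}
  ]
}}

```text
time: 22.78
tool_pos: [0.5321, -0.3575, 0.0604]
tool_rot: [3.141, -0.0, 0.527]
contact_force: [-0.9, -0.5, -0.6]
opening: 0.0222
```

Same height as at the grasp (0.0603). Open a little, then retreat straight up.

{"api": "move_arm", "payload": {
  "deltas": [
    {"x": 0, "y": 0, "z": 0.0005, "wx": 0, "wy": 0, "wz": 0, "hand": 0},
    {"x": 0, "y": 0, "z": 0.0005, "wx": 0, "wy": 0, "wz": 0, "hand": 0.6},
    {"x": 0, "y": 0, "z": 0.0005, "wx": 0, "wy": 0, "wz": 0, "hand": 0.6},
    {"x": 0, "y": 0, "z": 0.0005, "wx": 0, "wy": 0, "wz": 0, "hand": 0.6},
    {"x": 0, "y": 0, "z": 0.0005, "wx": 0, "wy": 0, "wz": 0, "hand": 0.6}
  ]
}}

```text
time: 23.4
tool_pos: [0.5321, -0.3575, 0.0596]
tool_rot: [3.142, 0.0, 0.527]
contact_force: [0.3, -0.3, 0.0]
opening: 0.0538
```

{"api": "move_arm", "payload": {
  "deltas": [
    {"x": 0, "y": 0, "z": -0.02, "wx": 0, "wy": 0, "wz": 0, "hand": 0.6},
    {"x": 0, "y": 0, "z": -0.05, "wx": 0, "wy": 0, "wz": 0, "hand": 0.6},
    {"x": 0, "y": 0, "z": -0.1, "wx": 0, "wy": 0, "wz": 0, "hand": 0.6},
    {"x": 0, "y": 0, "z": -0.15, "wx": 0, "wy": 0, "wz": 0, "hand": 0.6},
    {"x": -0.04, "y": 0, "z": -0.195, "wx": 0, "wy": 0, "wz": 0, "hand": 0.6},
    {"x": -0.09, "y": 0, "z": -0.195, "wx": 0, "wy": 0, "wz": 0, "hand": 0.6},
    {"x": -0.09, "y": 0, "z": -0.195, "wx": 0, "wy": 0, "wz": 0, "hand": 0.6},
    {"x": -0.09, "y": 0, "z": -0.195, "wx": 0, "wy": 0, "wz": 0, "hand": 0.6}
  ]
}}

```text
time: 24.4
tool_pos: [0.4544, -0.4027, 0.2545]
tool_rot: [-3.141, -0.0, 0.527]
contact_force: [0.2, 0.1, -0.3]
opening: 0.0547
```

Run:
```python
from h import *
st(); im=snap("wrist","w8.png"); handle("wrist",im,(150,0,400,420),.091)
t=snap("top","t5.png"); a=cv2.imread("pics/raw_top.png"); h=cv2.cvtColor(t,cv2.COLOR_BGR2HSV)
m=cv2.inRange(h,(18,130,60),(32,255,255)); m[:155]=0;m[185:]=0;m[:,:265]=0;m[:,310:]=0
ys,xs=np.where(m>0); print("ring now",len(xs),ray("top",(xs.mean(),ys.mean()),.048).round(4))
cv2.imwrite("pics/f.png",np.hstack([cv2.resize(im,(400,300)),cv2.resize(t,(400,300))]))
```

```text
t24.40 pos [ 0.4544 -0.4027  0.2545] rpy [-1.7998e+02 -2.0000e-02  3.0180e+01] F [ 0.17  0.06 -0.33] op 0.0547 q [-0.85  0.48  1.23  0.    1.43  0.19]
handle [ 261    9   27  150 3711] [ 0.5327 -0.3583] mean [ 0.5354 -0.3565] size [0.1175 0.0211] yaw 30.81
ring now 53 [0.6287 0.018  0.048 ]
```

View pics/f.png

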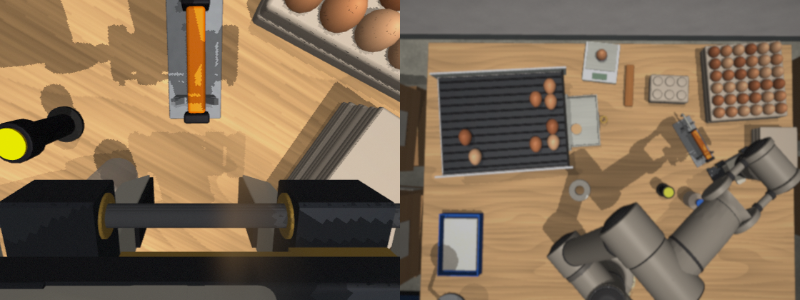

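```bash
python3 -c "
from cell import robot; print(robot.hand_in())"
```

```text
the job is handed in; nothing more can be done
None
```

The tray is drawn out and left out, the hook is back in its rest, and the job is handed in at about 24.5 s. Hand-in gives no verdict, so these are my own last checks:

- **Pull:** drag was a steady 3 N or so. The tray met its stop after about 115 mm of travel. I pressed to a peak reading of 12 N on the hook, roughly 9 N of it on the stop, and held it about 0.6 s.
- **Tray:** the bill came out of the ring with no sign of snagging. The ring now sits 117 mm further out than at the start, so the tray's origin should be about 195 mm in front of the egg table's. I inferred that from the ring, not measured it directly.
- **Hook:** it lies in its rest within about 2 mm and 0.5° of where it started, and the gripper is clear of it.
- **Other items:** the brush, label roll, candler and carton look unmoved in the last top picture. The arm partly hid the sanitiser, but the arm never went near it below the height of its cap.

One disagreement: the top and wrist cameras put the ring about 3 mm apart. The hook's rod was offset the same way, so this did not affect the hooking.

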